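# Box up the battery packs with their dried covers

## Task

For every open instrument case standing on the bench, put the battery module of the same outline (round, square or oblong) down inside it, standing flat on the case's floor, then lift the matching cover off its drying hook and fit it on the case, seated level and fully home all round. A cover whose case is not on the bench stays hanging on its hook. Do not tip the cases over, and leave the jar where it stands.

Things in the scene. Friction and masses are not known exactly. Their poses are not given: they have to be found in the camera images.
- case_round: Open-topped grey round instrument case, loose on the bench (0.7 kg), 112 mm across outside, opening 104 mm across, 76 mm tall, floor 6 mm thick, walls 4 mm. Origin: centre of its underside; z up. May be absent (None).
- case_square: Open-topped grey square instrument case, loose on the bench (0.7 kg), 100 x 100 mm outside, opening 92 x 92 mm, 76 mm tall, floor 6 mm thick, walls 4 mm. Origin: centre of its underside; z up. May be absent (None).
- case_oblong: Open-topped grey oblong instrument case, loose on the bench (0.7 kg), 78 mm along its x by 136 mm along its y outside, opening 70 x 128 mm, 76 mm tall, floor 6 mm thick, walls 4 mm. Origin: centre of its underside; z up. May be absent (None).
- module_round: Blue battery module for the round case, 0.17 to 0.35 kg: base block round, 86 mm across, 26 mm tall, with a white square pull lug 18 x 18 mm (sides along x and y) standing on its centre, up to 56 mm above the underside. Origin: centre of its underside; z up. It stands on the bench.
- module_square: Blue battery module for the square case, 0.17 to 0.35 kg: base block 74 x 74 mm, 26 mm tall, with a white square pull lug 18 x 18 mm (sides along x and y) standing on its centre, up to 56 mm above the underside. Origin: centre of its underside; z up. It stands on the bench.
- module_oblong: Blue battery module for the oblong case, 0.17 to 0.35 kg: base block 52 mm along x by 106 mm along y, 26 mm tall, with a white square pull lug 18 x 18 mm (sides along x and y) standing on its centre, up to 56 mm above the underside. Origin: centre of its underside; z up. It stands on the bench.
- cover_round: Grey cover of the round case, 0.16 kg: plate 112 mm across, 5 mm thick; below it a plug (98 mm across, 10 mm deep, tapering a little) that drops into the case. Origin: centre of the plate's underside, which rests on the case's rim (76 mm above the case's underside) when fitted; z up. At first it hangs level by its handle from one of the hooks.
- cover_round_handle (a point): Grip point of the round cover's handle, 33 mm above the cover's origin, axes as the cover's. The handle is an arch of flat steel strap along y: two upright legs with outer faces at y = -30 and +30 mm (14 mm wide along x, 4 mm thick) and a crosspiece whose top is 55 mm above the cover's origin. The hook passes under the crosspiece along x.
- cover_square: Grey cover of the square case, 0.16 kg: plate 100 x 100 mm, 5 mm thick; below it a plug (86 x 86 mm, 10 mm deep, tapering a little) that drops into the case. Origin: centre of the plate's underside, which rests on the case's rim (76 mm above the case's underside) when fitted; z up. At first it hangs level by its handle from one of the hooks.
- cover_square_handle (a point): Grip point of the square cover's handle, 33 mm above the cover's origin, axes as the cover's. The handle is an arch of flat steel strap along y: two upright legs with outer faces at y = -30 and +30 mm (14 mm wide along x, 4 mm thick) and a crosspiece whose top is 55 mm above the cover's origin. The hook passes under the crosspiece along x.
- cover_oblong: Grey cover of the oblong case, 0.16 kg: plate 78 mm along its x by 136 mm along its y, 5 mm thick; below it a plug (64 x 122 mm, 10 mm deep, tapering a little) that drops into the case. Origin: centre of the plate's underside, which rests on the case's rim (76 mm above the case's underside) when fitted; z up. At first it hangs level by its handle from one of the hooks.
- cover_oblong_handle (a point): Grip point of the oblong cover's handle, 33 mm above the cover's origin, axes as the cover's. The handle is an arch of flat steel strap along y: two upright legs with outer faces at y = -30 and +30 mm (14 mm wide along x, 4 mm thick) and a crosspiece whose top is 55 mm above the cover's origin. The hook passes under the crosspiece along x.
- stand: Fixed dark steel drying stand: a rail along its y, 208 mm high, on posts at y = -235 and +235 mm, with three hooks: rods 8 mm thick, 200 mm high (axis), running 100 mm from the rail towards the stand's -x (towards the robot), ending in a tip bent up to 220 mm at x = -100 to -110 mm. Origin: on the bench under the rail's front. Foot plate 12 mm thick, x from -30 to +60 mm.
- hook0 (a point): Where a handle rests on the right-hand (y = -170 mm) hook of the stand: on top of its rod, 75 mm out from the rail (25 mm behind the tip), 204 mm above the bench. x, y, z as the stand's: -x is the way off the hook.
- hook1 (a point): Where a handle rests on the middle hook of the stand: on top of its rod, 75 mm out from the rail (25 mm behind the tip), 204 mm above the bench. x, y, z as the stand's: -x is the way off the hook.
- hook2 (a point): Where a handle rests on the left-hand (y = +170 mm) hook of the stand: on top of its rod, 75 mm out from the rail (25 mm behind the tip), 204 mm above the bench. x, y, z as the stand's: -x is the way off the hook.
- jar: Bystander: screw-top jar, 66 mm across, 85 mm tall. Origin: centre of its underside.
Things that resemble listed ones, but are neither listed nor needed, are in the scene too. What is shaped like the cover_oblong but brown is not meant.

How it is judged (in metres and radians):
At the end, for the whole second after the job is handed in: Each case present stands upright, its module upright on its floor (within 25 mm of the axis, 8 mm of the floor), its cover on the rim (within 9 mm of centre, 4 mm in height, 0.07 rad in tilt), all at rest. Covers of absent cases are within 30 mm of where they hung (horizontal distance between module_round and case_round below 0.025 m and z of module_round in the frame of case_round between 0.002 and 0.014 m and angle between the z axis of module_round and the z axis of case_round, either way round below 0.15 rad and horizontal distance between cover_round and case_round below 0.009 m and z of cover_round in the frame of case_round between 0.072 and 0.08 m and angle between the z axis of cover_round and the z axis of case_round, either way round below 0.07 rad and angle between each of case_round, case_square, case_oblong's own z axis and vertical below 0.08 rad and height (world z) of each of case_round, case_square, case_oblong below 0.01 m and ((horizontal distance between cover_round and case_round below 0.009 m and z of cover_round in the frame of case_round between 0.072 and 0.08 m and angle between the z axis of cover_round and the z axis of case_round, either way round below 0.07 rad) or distance of cover_round from where it was at the start of the episode below 0.03 m) and linear speed of each of case_round, module_round, cover_round, case_square, module_square, cover_square, case_oblong, module_oblong, cover_oblong below 0.03 m/s and horizontal distance between module_square and case_square below 0.025 m and z of module_square in the frame of case_square between 0.002 and 0.014 m and angle between the z axis of module_square and the z axis of case_square, either way round below 0.15 rad and horizontal distance between cover_square and case_square below 0.009 m and z of cover_square in the frame of case_square between 0.072 and 0.08 m and angle between the z axis of cover_square and the z axis of case_square, either way round below 0.07 rad and ((horizontal distance between cover_square and case_square below 0.009 m and z of cover_square in the frame of case_square between 0.072 and 0.08 m and angle between the z axis of cover_square and the z axis of case_square, either way round below 0.07 rad) or distance of cover_square from where it was at the start of the episode below 0.03 m) and horizontal distance between module_oblong and case_oblong below 0.025 m and z of module_oblong in the frame of case_oblong between 0.002 and 0.014 m and angle between the z axis of module_oblong and the z axis of case_oblong, either way round below 0.15 rad and horizontal distance between cover_oblong and case_oblong below 0.009 m and z of cover_oblong in the frame of case_oblong between 0.072 and 0.08 m and angle between the z axis of cover_oblong and the z axis of case_oblong, either way round below 0.07 rad and ((horizontal distance between cover_oblong and case_oblong below 0.009 m and z of cover_oblong in the frame of case_oblong between 0.072 and 0.08 m and angle between the z axis of cover_oblong and the z axis of case_oblong, either way round below 0.07 rad) or distance of cover_oblong from where it was at the start of the episode below 0.03 m)); the robot touches nothing.
It fails at once if the jar is pushed more than 30 mm or knocked over (distance of jar from where it was at the start of the episode above 0.03 m or angle between jar's own z axis and vertical above 0.5 rad).
It fails at once if a case is tipped over (angle between any of case_round, case_square, case_oblong's own z axis and vertical above 0.6 rad).
Of case_round, case_square, case_oblong only 2 to 3 are there at a start; the rules pass over those that are not, and their reading is None.
At some moment in a run one of module_round, case_round, module_square, case_square, module_oblong, case_oblong may be knocked a few centimetres aside while the robot is not near it.
It also fails if it takes over 210 s, if anything falls off the work surface, if the arm or the gripper's body presses on something with over 40 N, if the wrist force passes 120 N, or if a joint passes its speed limit or range.

## Robot

A 6-joint arm with a two-finger parallel gripper is mounted at the origin on the work surface. World frame = base frame: x ahead of the robot, y to its left, z up, the work surface at z = 0. Lengths are in mm, angles in rad, forces in N, time in s.
With the tool pointing down it reaches from about 350 to 875 mm from the base axis. Payload 15.5 kg.
Tool frame: the origin (TCP) lies at the very end of the fingers, on their centre line; the grasp point (between the pads) lies 19 mm behind it; z points along the fingers, y is the line along which they close (so a half turn about z gives the same grasp; the last joint's range is limited). The gripper opens to 85 mm and grips with 20 to 120 N. Pads are 22 mm wide; open, the fingers measure 114 mm over their backs; the gripper's body (76 mm by 85 mm) begins 54 mm behind the grasp point. The pads swing forward as they close: fully open they stand 13 mm farther back than shut.
Start: joints at [-1.272, 0.494, 1.345, -0, 1.302, -0.096], TCP at [240.391, -576.922, 231.277] pointing down, gripper open.
Joint ranges: [-2.91, 2.91], [-0.82, 2.16], [0.22, 2.67], [-1.22, 4.37], [0.12, 2.79], [-3.08, 3.08]. Speed limits (rad/s): [1.89, 1.89, 2.57, 3.01, 3.01, 3.01].

## Interface

Orientations are given as a rotation vector (axis times angle).
In Python, from bench import manip gives the robot as it stands.
- The arm moves only by the tool step_arm, never from a script. Its argument "commands" is text: rows parted by semicolons, each of 4 numbers parted by spaces: the shift along the tool's x, y, z in mm, then the turn about the tool's z in rad. In form: tx ty tz roll; .... A call has 1 to 20 rows; each row is the pose to reach, as a shift and turn from the pose commanded when the call began, along the tool's axes at that moment; what a row does not reach only later rows make up. A row lasts 1/8 s, in which the tool goes at most 62.5 mm and 10.7 degrees, less where a joint would pass 70% of its speed; a pose out of reach is approached as far as the arm can. A call with a gripper value outside its range is refused whole. "hand" is the closure, from -1 (fully open) to 1 (shut), set as the call begins (left out, the last holds). The fingers move at their own pace and stop on an object; "grip_force" is the grip in N (left out, the last holds). Time passes only in rows, so rows that repeat a pose let the fingers close. It gives the time, the measured TCP pose, the force, the opening and the grip force at its end, in the units of the state.
- manip.get_obs(): the state, without advancing time (a new reading comes with each control period).
- manip.grab_frame(name): name is "scene" or "top" or "wrist"; returns a dict with "frame" (480x640x3 uint8, red, green, blue), "fx", "fy", "cx", "cy" (pixels), "dist_coeffs" ([k1, k2, p1, p2, k3] as OpenCV has them; the pictures are not rectified), "pose" (4x4, takes a point from camera to world coordinates); the wrist camera has in their place "mount" (4x4, takes a point from camera to tool coordinates, whose origin is the TCP and whose axes are the flange's). Camera axes: x right, y up, looking along -z (the intrinsics and any distortion apply to the point x, -y, -z); pixel columns grow to the right and rows downward; lengths in mm; the calibration is good to about 2 mm. A picture is of the moment at which its call begins: read the wrist's pose just before it. There is no depth.
- manip.close_job(): hands the job in; it is judged then, once.
The state is a dict: "time": time; "joint_positions": joint angles; "joint_velocities": joint speeds; "joint_efforts": joint torques, N m; "eef_pos": TCP position; "ee_rot": TCP orientation; "contact_force": force on the tool from outside, world axes, zero at the start; "moment": the same for the moment, N m; "gripper_width": finger opening in mm; "grip_force": force on a finger pad.
Only numpy, scipy, OpenCV 4.12 (cv2) and the standard library are available. Lean on these libraries where they do the work, as an engineer would, in place of code of your own. Each camera call takes 0.05 s, during which the arm holds its last target. There are 200 camera calls.

## Working session

There is one attempt and no reset: what is moved stays moved. The work goes in short steps, Python scripts to look and compute and a tool call to move; the robot and the scene stay as the last step left them, time stands still between calls to the robot, and variables do not carry over. Pictures are saved under pics/ and viewed, at most 14 in all, crops included, and the job is handed in when it is done.

Besides the shell and the picture viewer there is one more tool, called as name(argument=value, ...) on one line, values as JSON. step_arm: Moves the arm, as the interface text tells. Its arguments: {"type":"object","properties":{"commands":{"type":"string"},"hand":{"type":"number"},"grip_force":{"type":"number"}},"required":["commands"]}

```bash
mkdir -p pics; ls; cat > h.py <<'E'
import numpy as np, cv2
from scipy.spatial.transform import Rotation as R
from bench import manip
def grab(n,save=None):
    o=manip.get_obs(); f=manip.grab_frame(n)
    if n=="wrist":
        T=np.eye(4);T[:3,:3]=R.from_rotvec(o["ee_rot"]).as_matrix();T[:3,3]=o["eef_pos"]
        f["pose"]=T@np.array(f["mount"])
    f["pose"]=np.array(f["pose"])
    if save: cv2.imwrite("pics/"+save,f["frame"][:,:,::-1])
    return f
def K(f): return np.array([[f["fx"],0,f["cx"]],[0,f["fy"],f["cy"]],[0,0,1.]])
def ray(f,uv):
    p=cv2.undistortPoints(np.array(uv,float).reshape(-1,1,2),K(f),np.array(f["dist_coeffs"],float)).reshape(-1,2)
    d=np.c_[p[:,0],-p[:,1],-np.ones(len(p))]@f["pose"][:3,:3].T
    return f["pose"][:3,3],d
def onz(f,uv,z):
    c,d=ray(f,uv); return c+d*((z-c[2])/d[:,2])[:,None]
def proj(f,P):
    P=np.array(P,float).reshape(-1,3); q=(P-f["pose"][:3,3])@f["pose"][:3,:3]
    q=q*[1,-1,-1]
    return cv2.projectPoints(q,np.zeros(3),np.zeros(3),K(f),np.array(f["dist_coeffs"],float))[0].reshape(-1,2)
def tri(fa,ua,fb,ub):
    a,d=ray(fa,[ua]);b,e=ray(fb,[ub]);d=d[0];e=e[0]
    s=np.linalg.lstsq(np.c_[d,-e],b-a,rcond=None)[0]
    p,q=a+s[0]*d,b+s[1]*e
    return (p+q)/2,np.linalg.norm(p-q)
E
python3 - <<'E'
from h import *
for n in("scene","top","wrist"):
    f=grab(n,n+"0.png"); print(n,f["fx"],f["pose"].round(2).tolist(),f["dist_coeffs"])
o=manip.get_obs();print({k:np.round(v,3).tolist() for k,v in o.items()})
E
```

```text
pics
scene 501.6504531230009 [[0.2, -0.82, 0.54, 1282.45], [0.98, 0.17, -0.1, 2.94], [-0.01, 0.55, 0.84, 1278.06], [0.0, 0.0, 0.0, 1.0]] [-0.05086456  0.          0.          0.          0.        ]
top 573.938906682938 [[0.0, 1.0, -0.1, 388.9], [-1.0, -0.0, -0.01, 110.85], [-0.01, 0.1, 0.99, 1836.05], [0.0, 0.0, 0.0, 1.0]] [0.05423356 0.         0.         0.         0.        ]
wrist 363.5235169011379 [[0.38, 0.89, 0.26, 306.55], [-0.92, 0.37, 0.11, -547.66], [-0.0, -0.28, 0.96, 372.44], [0.0, 0.0, 0.0, 1.0]] [-0.03067903  0.          0.          0.          0.        ]
{'time': 0.15, 'joint_positions': [-1.271, 0.494, 1.346, 0.0, 1.303, -0.096], 'joint_velocities': [-0.002, -0.003, -0.002, 0.001, 0.0, 0.002], 'joint_efforts': [-0.001, -88.255, -38.407, -0.0, 0.007, -0.0], 'eef_pos': [240.318, -576.656, 230.829], 'ee_rot': [-3.08, -0.616, 0.0], 'contact_force': [-0.661, -0.707, -0.28], 'moment': [0.007, -0.05, -0.028], 'grip_force': 0.0, 'gripper_width': 85.415}
```

View pics/scene0.png

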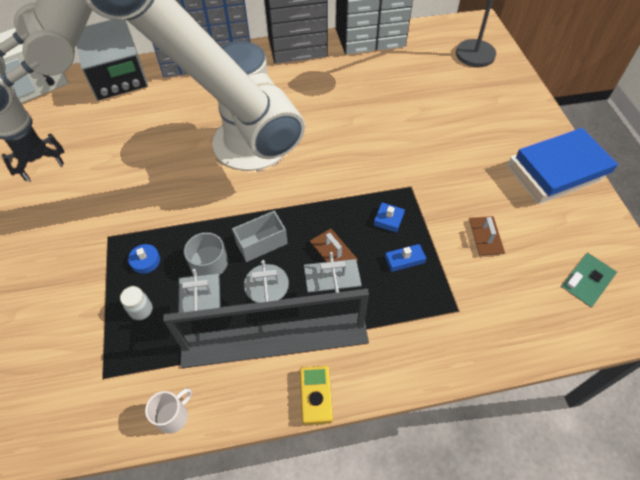

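View pics/top0.png

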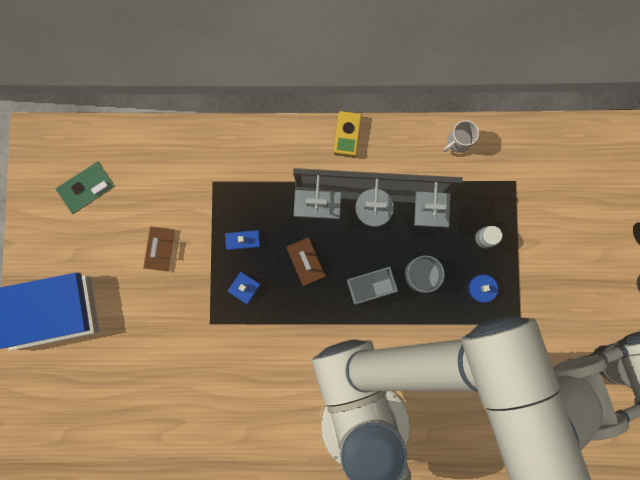

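Two cases are on the bench. The round one is at scene (205,255) / top (424,274), and the oblong one is at scene (260,235) / top (372,286). There is no square case. The covers hang as square on hook0 (top 435,205), round on hook1 (376,205) and oblong on hook2 (317,203). The blue modules in the top view are round (483,288), oblong (242,240) and square (243,288, not needed). The brown cover-like things at top (306,261) and (160,249) are decoys, and the jar is at top (488,237).

```bash
cat >> h.py <<'E'
def masks(f):
    h=cv2.cvtColor(f["frame"],cv2.COLOR_RGB2HSV)
    H,S,V=[h[:,:,i].astype(int) for i in range(3)]
    return dict(blue=(H>95)&(H<130)&(S>130)&(V>60), white=(S<60)&(V>190), grey=(S<70)&(V>65))
def blobs(m,box,amin=15):
    x0,y0,x1,y1=box; a=np.zeros(m.shape,np.uint8); a[y0:y1,x0:x1]=m[y0:y1,x0:x1]
    n,l,s,c=cv2.connectedComponentsWithStats(a)
    return sorted([(int(s[i,4]),c[i],s[i,:4],l==i) for i in range(1,n) if s[i,4]>=amin],key=lambda b:-b[0])
E
python3 - <<'E'
from h import *
t=grab("top");s=grab("scene")
T=masks(t);S=masks(s)
for n,bt,bs in(("mround",(462,268,505,308),(125,240,165,275)),("moblong",(220,225,265,255),(380,240,430,275)),("msq",(222,270,265,305),(370,200,410,232))):
    a=blobs(T["white"],bt,5);b=blobs(S["white"],bs,5)
    print(n,[(q[0],q[1].round(1)) for q in a],[(q[0],q[1].round(1)) for q in b])
    if a and b: print(tri(t,a[0][1],s,b[0][1]), onz(t,[a[0][1]],56).round(1))
    a=blobs(T["blue"],bt)[0]
    r=cv2.minAreaRect(cv2.findContours(a[3].astype(np.uint8),0,1)[0][0]); print("blue",r,onz(t,[r[0]],26).round(1))
for n,box in(("cround",(400,252,448,298)),("cobl",(342,262,400,308)),("jar",(470,222,505,252)),("covers",(285,188,460,232))):
    for a in blobs(T["grey"],box,100):
        r=cv2.minAreaRect(np.vstack(cv2.findContours(a[3].astype(np.uint8),0,1)[0])); print(n,a[0],r,onz(t,cv2.boxPoints(r),76).round(0).tolist(),onz(t,[r[0]],76).round(1),onz(t,[r[0]],155).round(1))
for n in("top0","scene0"):
    im=cv2.imread(f"pics/{n}.png"); c=im[160:320,280:510] if n=="top0" else im[190:370,110:380]
    cv2.imwrite(f"pics/{n}c.png",cv2.resize(c,None,fx=2.9,fy=2.9,interpolation=cv2.INTER_CUBIC))
E
```

```text
mround [(24, array([486.1, 287.7]))] [(38, array([139.9, 251.1]))]
(array([ 425.0874844 , -367.66616078,   56.66601632]), np.float64(0.12480844700736228)) [[ 425.1 -367.8   56. ]]
blue ((482.50006103515625, 288.0000305175781), (28.991378784179688, 27.577163696289062), 45.0) [[ 424.6 -364.8   26. ]]
moblong [(20, array([240. , 238.5]))] [(34, array([407.1, 249.8]))]
(array([577.34475388, 390.69996393,  56.85135823]), np.float64(1.0632421631482203)) [[577.6 391.4  56. ]]
blue ((242.00881958007812, 239.61468505859375), (17.180017471313477, 33.9765510559082), 85.60128784179688) [[577.2 389.7  26. ]]
msq [(20, array([241.6, 287.3]))] [(29, array([390.4, 208.9]))]
(array([425.60982842, 383.67747272,  56.52653887]), np.float64(0.7147426164987821)) [[425.7 384.1  56. ]]
blue ((243.38462829589844, 287.42303466796875), (23.852108001708984, 24.12946128845215), 33.690067291259766) [[425.9 383.1  26. ]]
cround 1145 ((424.70001220703125, 273.8999938964844), (37.11872863769531, 38.01315689086914), 63.43495178222656) [[491.0, -102.0, 76.0], [543.0, -206.0, 76.0], [442.0, -254.0, 76.0], [390.0, -151.0, 76.0]] [[ 466.2 -178.4   76. ]] [[ 462.7 -165.4  155. ]]
cobl 1210 ((371.68505859375, 285.1921691894531), (26.66578483581543, 45.934349060058594), 72.6459732055664) [[450.0, 62.0, 76.0], [491.0, -72.0, 76.0], [414.0, -95.0, 76.0], [372.0, 38.0, 76.0]] [[431.6 -16.7  76. ]] [[429.7 -11.  155. ]]
jar 483 ((488.5, 236.5), (21.0, 27.0), 90.0) [[613.0, -334.0, 76.0], [613.0, -416.0, 76.0], [548.0, -414.0, 76.0], [548.0, -333.0, 76.0]] [[ 580.7 -374.2   76. ]] [[ 572.1 -352.4  155. ]]
covers 4160 ((371.0865783691406, 206.5078125), (156.01278686523438, 38.956539154052734), 0.7638985514640808) [[617.0, 225.0, 76.0], [740.0, 224.0, 76.0], [731.0, -259.0, 76.0], [610.0, -255.0, 76.0]] [[674.6 -16.9  76. ]] [[661.8 -11.1 155. ]]
```

View pics/scene0c.png

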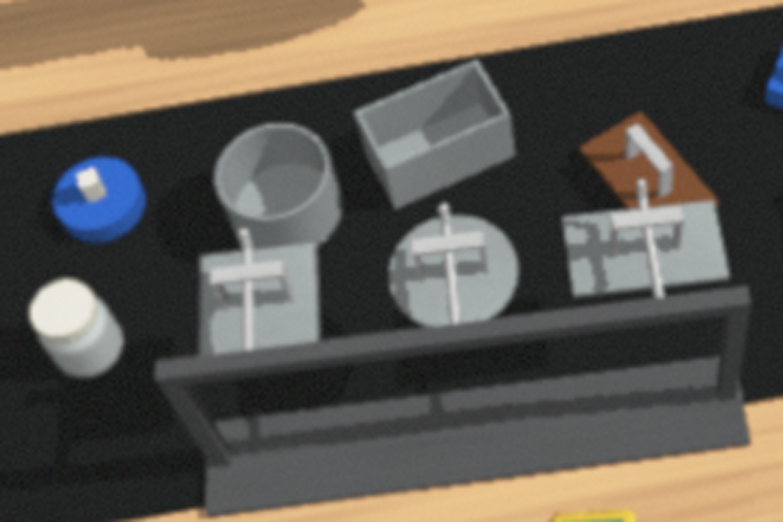

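step_arm(commands="252 -124 31 0.395;252 -124 31 0.395;252 -124 31 0.395;252 -124 31 0.395;252 -124 31 0.395;252 -124 31 0.395;252 -124 31 0.395", hand=-1)

```text
time: 1.12
eef_pos: [425.2, -365.9, 200.3]
ee_rot: [3.141, 0.0, -0.0]
contact_force: [-0.0, -0.6, -0.5]
gripper_width: 85.7
grip_force: 0.0
```

```bash
cat >> h.py <<'E'
def go(x,y,z,yaw=None):
    "print tool-frame shift from measured pose to TCP x,y,z and yaw of tool x axis"
    o=manip.get_obs();M=R.from_rotvec(o["ee_rot"]).as_matrix();p=np.array(o["eef_pos"])
    y0=np.arctan2(M[1,0],M[0,0]);d=M.T@(np.array([x,y,z])-p)
    r=0 if yaw is None else (y0-yaw+np.pi)%(2*np.pi)-np.pi
    print("go",d.round(1),"roll",round(r,3),"rows",int(np.ceil(max(np.linalg.norm(d)/62.5,abs(r)/.187)))+2,"| at",p.round(1),"yaw",round(y0,3),"F",np.round(o["contact_force"],1),"w",round(o["gripper_width"],1),"t",round(o["time"],2))
def show(f,name,pts=()):
    im=f["frame"][:,:,::-1].copy()
    for u in pts: cv2.circle(im,tuple(int(round(v)) for v in u),3,(0,0,255),1)
    cv2.imwrite("pics/"+name,im)
E
python3 - <<'E'
from h import *
go(425,-366,200)
f=grab("wrist","w1.png")
m=masks(f)
print(proj(f,[[425,-367,56],[425,-366,26],[466,-178,76]]).round(0).tolist())
E
```

```text
go [-0.2  0.1  0.3] roll 0 rows 3 | at [ 425.2 -365.9  200.3] yaw 0.0 F [-0.  -0.6 -0.5] w 85.7 t 1.12
[[323.0, 231.0], [322.0, 223.0], [68.0, 184.0]]
```

View pics/w1.png

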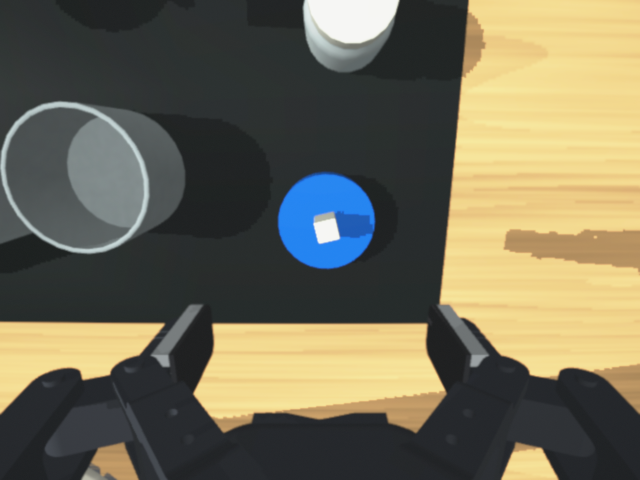

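The wrist view shows the round module at (326,222) with its lug top at (327,231). The round case's bright rim is centred near (75,177), and the jar is at (350,20).

```bash
cat >> h.py <<'E'
def lug(f,box,z=56):
    b=blobs(masks(f)["white"],box,20)[0]
    c=cv2.findContours(b[3].astype(np.uint8),0,1)[0][0].reshape(-1,2)
    P=onz(f,c,z)[:,:2].astype(np.float32); r=cv2.minAreaRect(P)
    print("lug px",b[1].round(1),b[0],"rect",np.round(r[0],1),np.round(r[1],1),"ang",round(np.radians(r[2]),3)); return b[1],r
def rim(f,box,thr=150,z=76,save=None):
    g=cv2.cvtColor(f["frame"],cv2.COLOR_RGB2GRAY);h=cv2.cvtColor(f["frame"],cv2.COLOR_RGB2HSV)
    b=blobs((g>thr)&(h[:,:,1]<60),box,40)
    c=np.vstack([cv2.findContours(q[3].astype(np.uint8),0,1)[0][0].reshape(-1,2) for q in b[:1]])
    P=onz(f,c,z)[:,:2].astype(np.float32); r=cv2.minAreaRect(P);e=cv2.minEnclosingCircle(P)
    print("rim area",b[0][0],"rect",np.round(r[0],1),np.round(r[1],1),"ang",round(np.radians(r[2]),3),"circ",np.round(e[0],1),round(e[1],1)); return r,e
E
python3 - <<'E'
from h import *
f=grab("wrist");t=grab("top");s=grab("scene")
u,r=lug(f,(280,170,375,268))
for b,n in((t,(462,268,505,308)),(s,(125,240,165,275))):
    a=blobs(masks(b)["white"],n,5)[0][1];print(tri(f,u,b,a))
a=blobs(masks(f)["blue"],(270,160,380,275))[0]
P=onz(f,cv2.findContours(a[3].astype(np.uint8),0,1)[0][0].reshape(-1,2),26)[:,:2].astype(np.float32);print("block",cv2.minEnclosingCircle(P),P.min(0),P.max(0))
for th in(120,135,150,165): rim(f,(0,90,160,262),th)
print(f["frame"][176,145:152].tolist())
E
```

```text
lug px [325.8 229.7] 488 rect [ 426.  -369.3] [19.4 17.8] ang 0.233Traceback (most recent call last):
  File "<stdin>", line 5, in <module>
IndexError: list index out of range
```

```bash
python3 - <<'E'
from h import *
f=grab("wrist")
a=blobs(masks(f)["blue"],(270,160,380,275))[0]
P=onz(f,cv2.findContours(a[3].astype(np.uint8),0,1)[0][0].reshape(-1,2),26)[:,:2].astype(np.float32);print("block",cv2.minEnclosingCircle(P),P.min(0),P.max(0))
for th in(120,135,150,165): rim(f,(0,90,160,262),th)
print(f["frame"][176,145:152].tolist())
go(425.5,-368,80,0.233); go(425.5,-368,31,0.233)
E
```

```text
block ((425.77081298828125, -369.60760498046875), 44.59612274169922) [ 381.76065 -413.16043] [ 469.9054 -326.3915]
rim area 8501 rect [ 467.8 -183.6] [110.8 111.1] ang 1.335 circ [ 468.  -183.1] 56.0
rim area 4318 rect [ 467.9 -182.8] [110.4 110.4] ang 1.441 circ [ 468.  -183.1] 55.7
rim area 2161 rect [ 467.8 -183. ] [110.  110.1] ang 0.378 circ [ 467.8 -183.1] 55.5
rim area 1858 rect [ 467.9 -183.2] [109.6 109.6] ang 0.801 circ [ 467.9 -183.1] 55.2
[[182, 197, 197], [155, 168, 168], [116, 125, 126], [88, 94, 95], [81, 86, 87], [80, 86, 86], [80, 85, 86]]
go [  0.7   1.7 120.3] roll -0.234 rows 4 | at [ 424.8 -366.3  200.3] yaw -0.001 F [-0.1  0.2 -0.6] w 85.8 t 1.38
go [  0.7   1.7 169.3] roll -0.234 rows 5 | at [ 424.8 -366.3  200.3] yaw -0.001 F [-0.1  0.2 -0.6] w 85.8 t 1.38
```

step_arm(commands="1 3 110 -0.234;1 3 110 -0.234;1 3 140 -0.234;1 3 169 -0.234;1 3 169 -0.234;1 3 169 -0.234")

```text
time: 2.12
eef_pos: [426.5, -369.2, 32.2]
ee_rot: [3.119, 0.366, 0.001]
contact_force: [0.1, -0.3, 0.5]
gripper_width: 85.4
grip_force: 0.0
```

step_arm(commands="0 0 0 0;0 0 0 0;0 0 0 0;0 0 0 0;0 0 0 0;0 0 0 0;0 0 0 0;0 0 0 0", hand=1, grip_force=50)

```text
time: 3.12
eef_pos: [426.6, -368.8, 31.8]
ee_rot: [3.119, 0.366, 0.001]
contact_force: [-1.4, 0.0, 7.7]
gripper_width: 17.0
grip_force: 49.7
```

step_arm(commands="0 0 -40 0;0 0 -90 0;0 0 -130 0;0 0 -130 0;0 0 -130 0")

```text
time: 3.75
eef_pos: [425.9, -368.1, 160.5]
ee_rot: [-3.119, -0.366, 0.001]
contact_force: [0.4, -0.1, -3.0]
gripper_width: 17.0
grip_force: 50.2
```

```bash
python3 - <<'E'
from h import *
f=grab("wrist","w2.png"); go(468,-183,161)
E
```

```text
go [  84.  -170.1   -0.7] roll 0 rows 6 | at [ 425.7 -367.9  160. ] yaw 0.234 F [ 0.2 -0.  -3.2] w 16.6 t 3.8
```

View pics/w2.png

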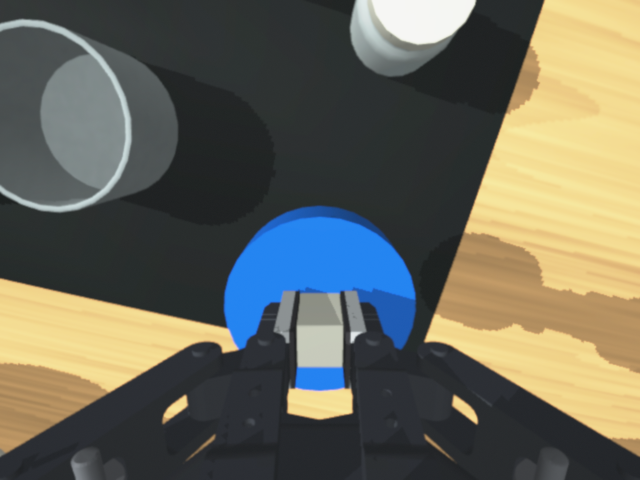

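The module is held level in the pads, with the lug at (320,330). The case rim is at (60,115). I'll move closer and re-measure the rim.

step_arm(commands="25 -95 -30 0;25 -95 -30 0;25 -95 -30 0;25 -95 -30 0")

```text
time: 4.3
eef_pos: [428.5, -270.4, 190.4]
ee_rot: [-3.119, -0.367, 0.001]
contact_force: [0.2, -0.1, -2.1]
gripper_width: 16.6
grip_force: 50.5
```

```bash
python3 - <<'E'
from h import *
f=grab("wrist","w3.png"); u=proj(f,[[468,-183,76]])[0].astype(int);print(u)
for th in(140,160): rim(f,(max(0,u[0]-120),max(0,u[1]-120),u[0]+110,u[1]+100),th)
go(468,-183,140);go(468,-183,38)
E
```

```text
[212 159]
rim area 6393 rect [ 468.  -182.8] [110.1 110.3] ang 0.372 circ [ 468.  -182.7] 55.5
rim area 3799 rect [ 468.  -182.7] [109.8 109.6] ang 0.586 circ [ 468.1 -182.7] 55.2
go [ 58.8 -76.2  50.4] roll 0 rows 4 | at [ 428.5 -270.8  190.4] yaw 0.234 F [-0.1 -0.5 -3. ] w 17.1 t 4.35
go [ 58.9 -76.1 152.4] roll 0 rows 5 | at [ 428.5 -270.8  190.4] yaw 0.234 F [-0.1 -0.5 -3. ] w 17.1 t 4.35
```

step_arm(commands="59 -76 50 0;59 -76 50 0;59 -76 50 0;59 -76 90 0;59 -76 120 0;59 -76 140 0;59 -76 147 0;59 -76 152 0;59 -76 152 0;59 -76 152 0")

```text
time: 5.6
eef_pos: [468.7, -183.0, 39.8]
ee_rot: [3.12, 0.366, 0.001]
contact_force: [-0.9, -0.3, -2.2]
gripper_width: 17.2
grip_force: 50.5
```

step_arm(commands="0 0 0 0;0 0 0 0;0 0 0 0", hand=0.2)

```text
time: 5.98
eef_pos: [468.5, -182.7, 39.5]
ee_rot: [3.12, 0.367, 0.0]
contact_force: [0.7, -0.1, 0.2]
gripper_width: 34.1
grip_force: 0.0
```

step_arm(commands="0 0 -20 0;0 0 -60 0;0 0 -110 0;0 0 -150 0;0 0 -150 0")

```text
time: 6.6
eef_pos: [469.8, -183.4, 192.0]
ee_rot: [3.117, 0.366, 0.007]
contact_force: [-0.6, 0.6, -0.9]
gripper_width: 34.0
grip_force: 0.0
```

```bash
python3 - <<'E'
from h import *
go(577,391,230,0);go(400,200,250,0)
E
```

```text
go [ 237.6 -533.8  -38.9] roll 0.234 rows 12 | at [ 469.8 -183.4  192. ] yaw 0.234 F [-0.6  0.6 -0.9] w 34.0 t 6.6
go [  21.2 -388.9  -59.3] roll 0.234 rows 9 | at [ 469.8 -183.4  192. ] yaw 0.234 F [-0.6  0.6 -0.9] w 34.0 t 6.6
```

step_arm(commands="-30 -175 -60 0.234;-30 -175 -60 0.234;-30 -175 -60 0.234;-30 -175 -60 0.234;-30 -175 -60 0.234")

```text
time: 7.22
eef_pos: [398.7, -19.5, 248.8]
ee_rot: [3.141, 0.001, -0.0]
contact_force: [0.1, -0.4, 0.2]
gripper_width: 33.8
grip_force: 0.0
```

```bash
python3 - <<'E'
from h import *
f=grab("wrist","w4.png"); print(proj(f,[[468,-183,76],[432,-17,76],[468,-183,62]]).astype(int).tolist())
go(540,390,210,0);go(440,300,250)
E
```

```text
[[516, 142], [318, 185], [507, 142]]
go [ 141.  -409.9   38.6] roll -0.0 rows 9 | at [398.9 -19.9 248.7] yaw -0.0 F [ 0.5 -0.5 -0.4] w 34.4 t 7.28
go [  41.  -319.9   -1.4] roll 0 rows 8 | at [398.9 -19.9 248.7] yaw -0.0 F [ 0.5 -0.5 -0.4] w 34.4 t 7.28
```

View pics/w4.png

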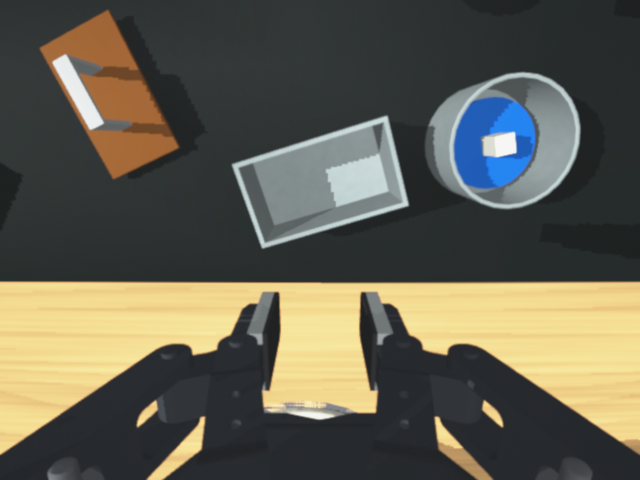

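The round module stands inside its case with the lug at (499,145). The oblong case rim is at (320,182), and the brown decoy is at (110,95).

step_arm(commands="41 -320 0 0;41 -320 0 0;41 -320 0 0;41 -320 0 0;41 -320 0 0;41 -320 0 0;141 -410 38 0;141 -410 38 0;141 -410 38 0;141 -410 38 0;141 -410 38 0", hand=-0.2)

```text
time: 8.65
eef_pos: [539.5, 389.2, 211.4]
ee_rot: [3.141, -0.002, -0.001]
contact_force: [0.1, -0.3, 0.7]
gripper_width: 51.0
grip_force: 0.0
```

```bash
python3 - <<'E'
from h import *
f=grab("wrist","w5.png"); u=proj(f,[[577.5,391,56]])[0].astype(int);print(u)
p,r=lug(f,(u[0]-50,u[1]-50,u[0]+50,u[1]+50))
for z in(26,):
    a=blobs(masks(f)["blue"],(u[0]-120,u[1]-120,u[0]+120,u[1]+120))[0]
    P=onz(f,cv2.findContours(a[3].astype(np.uint8),0,1)[0][0].reshape(-1,2),z)[:,:2].astype(np.float32);r=cv2.minAreaRect(P);print("block",r,np.radians(r[2]))
s=grab("scene");b=blobs(masks(s)["white"],(380,240,430,275),5)
print([tri(f,p,s,q[1]) for q in b[:2]])
g={}
im=cv2.imread("pics/w4.png")
E
python3 - <<'E'
from h import *
# rim of oblong case from saved w4 with pose at that time
f=grab("wrist");m=np.array(f["mount"]);T=np.eye(4);T[:3,:3]=np.diag([1,-1,-1.]);T[:3,3]=[398.9,-19.9,248.7]
f["pose"]=T@m;f["frame"]=cv2.imread("pics/w4.png")[:,:,::-1].copy()
for th in(140,160): rim(f,(225,108,415,255),th)
E
```

```text
[319 181]
lug px [321.2 180.8] 505 rect [578.2 389.7] [18.5 17.9] ang 0.092
block ((577.9078369140625, 389.5994873046875), (54.25199508666992, 107.90179443359375), 5.073470592498779) 0.08854876634221122
[(array([578.61496384, 389.7265367 ,  58.30994407]), np.float64(0.12707979874330677))]
rim area 7602 rect [432.5 -19.3] [ 78.  135.8] ang 0.294 circ [432.8 -19.1] 77.4
rim area 2345 rect [432.7 -19.3] [ 77.5 135.3] ang 0.294 circ [432.3 -19.6] 77.3
```

step_arm(commands="39 0 60 -0.09;39 0 100 -0.09;39 0 140 -0.09;39 0 165 -0.09;39 0 179 -0.09;39 0 179 -0.09;39 0 179 -0.09")

```text
time: 9.68
eef_pos: [579.4, 390.9, 33.7]
ee_rot: [-3.138, -0.141, -0.003]
contact_force: [0.3, 0.1, -0.5]
gripper_width: 51.5
grip_force: 0.0
```

step_arm(commands="0 0 0 0;0 0 0 0;0 0 0 0;0 0 0 0;0 0 0 0;0 0 0 0", hand=1)

```text
time: 10.42
eef_pos: [579.2, 390.7, 33.3]
ee_rot: [-3.138, -0.141, -0.002]
contact_force: [-0.9, -2.2, 7.8]
gripper_width: 17.1
grip_force: 50.3
```

step_arm(commands="0 0 -40 0;0 0 -90 0;0 0 -150 0;0 0 -180 0;0 0 -180 0")

```text
time: 11.05
eef_pos: [579.7, 391.1, 215.1]
ee_rot: [-3.136, -0.141, -0.007]
contact_force: [0.2, -0.3, -3.1]
gripper_width: 17.3
grip_force: 49.6
```

```bash
python3 - <<'E'
from h import *
go(400,200,230,0.294);go(390,60,210,0.294)
E
```

```text
go [-196.1  174.2  -16.1] roll -0.204 rows 7 | at [579.7 391.1 215.1] yaw 0.09 F [ 0.2 -0.3 -3.1] w 17.3 t 11.05
go [-218.7  312.8    3.5] roll -0.204 rows 9 | at [579.7 391.1 215.1] yaw 0.09 F [ 0.2 -0.3 -3.1] w 17.3 t 11.05
```

step_arm(commands="-196 174 -16 -0.204;-196 174 -16 -0.204;-196 174 -16 -0.204;-196 174 -16 -0.204;-196 174 -16 -0.204;-219 313 0 -0.204;-219 313 0 -0.204;-219 313 0 -0.204;-219 313 0 -0.204;-219 313 0 -0.204")

```text
time: 12.3
eef_pos: [388.9, 59.8, 211.9]
ee_rot: [-3.107, -0.46, 0.001]
contact_force: [1.2, 0.3, -2.3]
gripper_width: 16.7
grip_force: 50.1
```

```bash
python3 - <<'E'
from h import *
f=grab("wrist","w6.png"); u=proj(f,[[432.6,-19.3,76]])[0].astype(int);print(u)
for th in(140,160): rim(f,(u[0]-110,max(0,u[1]-120),min(639,u[0]+120),u[1]+100),th)
go(433.8,-19,150,0.294);go(433.8,-19,40,0.294)
E
```

```text
[435 210]
rim area 9923 rect [432.7 -16.5] [ 77.8 139.8] ang 0.287 circ [433.3 -16.3] 79.3
rim area 2512 rect [434.6 -28.3] [33.1 47.5] ang 0.295 circ [435.1 -28.4] 28.5
go [20.1 88.6 62. ] roll 0.001 rows 4 | at [388.9  59.9 212. ] yaw 0.295 F [ 0.8 -0.6 -1.9] w 17.0 t 12.35
go [ 20.1  88.6 172. ] roll 0.001 rows 6 | at [388.9  59.9 212. ] yaw 0.295 F [ 0.8 -0.6 -1.9] w 17.0 t 12.35
```

step_arm(commands="20 89 20 0;20 89 50 0;20 89 60 0;20 89 95 0;20 89 130 0;20 89 155 0;20 89 166 0;20 89 172 0;20 89 173 0;20 89 173 0")

```text
time: 13.6
eef_pos: [434.0, -20.2, 39.8]
ee_rot: [3.107, 0.46, 0.001]
contact_force: [0.3, 0.2, -2.9]
gripper_width: 16.7
grip_force: 50.3
```

step_arm(commands="0 0 0 0;0 0 0 0;0 0 0 0", hand=0.2)

```text
time: 13.98
eef_pos: [433.7, -20.3, 39.4]
ee_rot: [3.108, 0.46, 0.0]
contact_force: [0.3, 0.7, 0.6]
gripper_width: 33.8
grip_force: 0.0
```

step_arm(commands="0 0 -20 0;0 0 -60 0;0 0 -110 0;0 0 -170 0;0 0 -220 0;0 0 -220 0")

```text
time: 14.72
eef_pos: [435.3, -20.5, 262.7]
ee_rot: [3.106, 0.46, 0.01]
contact_force: [0.7, -0.8, -1.2]
gripper_width: 34.1
grip_force: 0.0
```

```bash
python3 - <<'E'
from h import *
go(500,-10,280,0);go(420,100,280,0)
f=grab("wrist");p,r=lug(f,(240,200,420,400),62)
E
```

```text
go [ 65.1   8.7 -16.9] roll 0.294 rows 4 | at [435.3 -20.5 262.7] yaw 0.294 F [ 0.7 -0.8 -1.2] w 34.1 t 14.72
go [  20.4 -119.7  -17.6] roll 0.294 rows 4 | at [435.3 -20.5 262.7] yaw 0.294 F [ 0.7 -0.8 -1.2] w 34.1 t 14.72
lug px [320.8 247.6] 918 rect [421.3 -22.2] [ 63.1 140.6] ang 0.294
```

step_arm(commands="174 -42 -40 0.294;174 -42 -40 0.294;174 -42 -40 0.294;174 -42 -40 0.294;174 -42 -40 0.294;174 -42 -40 0.294", hand=-1)

```text
time: 15.52
eef_pos: [586.8, 69.7, 298.6]
ee_rot: [3.141, -0.001, -0.003]
contact_force: [-0.8, -0.0, -0.1]
gripper_width: 85.3
grip_force: 0.0
```

```bash
python3 - <<'E'
from h import *
o=manip.get_obs();print(o["eef_pos"],o["ee_rot"])
f=grab("wrist","w7.png"); print(proj(f,[[660,-11,208],[660,160,208],[432.7,-19.3,62]]).round(0).tolist())
E
```

```text
[586.83713621  69.72079427 298.55949673] [ 3.14144270e+00 -1.31514108e-03 -2.70978861e-03]
[[454.0, 136.0], [176.0, 137.0], [397.0, 338.0]]
```

View pics/w7.png

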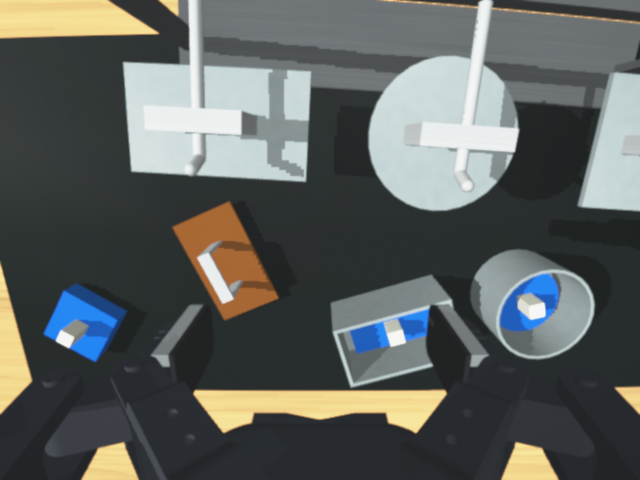

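Both modules are inside their cases, with lugs at (395,332) and (531,306). The oblong cover's crosspiece is at (193,120) on the left hook, and the round cover's is at (468,137) on the middle hook. I'll take a second wrist view to get their heights.

step_arm(commands="0 90 0 0;0 90 0 0;0 90 0 0;0 90 0 0")

```text
time: 16.08
eef_pos: [587.6, -19.5, 299.3]
ee_rot: [-3.141, 0.001, 0.0]
contact_force: [-0.1, 0.4, 0.4]
gripper_width: 85.1
grip_force: 0.0
```

```bash
cat >> h.py <<'E'
def bar(f,box,thr=225):
    g=cv2.cvtColor(f["frame"],cv2.COLOR_RGB2GRAY)
    x0,y0,x1,y1=[max(0,int(v)) for v in box];m=np.zeros(g.shape,np.uint8);m[y0:y1,x0:x1]=(g[y0:y1,x0:x1]>thr)
    m=cv2.morphologyEx(m,cv2.MORPH_OPEN,np.ones((1,30),np.uint8))
    b=blobs(m,(0,0,640,480),30)[0]
    r=cv2.minAreaRect(np.vstack(cv2.findContours(b[3].astype(np.uint8),0,1)[0]).reshape(-1,2))
    return r,cv2.boxPoints(r)
E
python3 - <<'E'
from h import *
o=manip.get_obs();print(o["eef_pos"],o["ee_rot"])
f2=grab("wrist","w8.png")
f1=dict(f2);T=np.eye(4);T[:3,:3]=R.from_rotvec([3.1414427,-.00131515,-.00270979]).as_matrix();T[:3,3]=[586.837,69.721,298.56]
f1["pose"]=T@np.array(f2["mount"]);f1["frame"]=cv2.imread("pics/w7.png")[:,:,::-1].copy()
print(f1["frame"][120,225],f1["frame"][120,248],f1["frame"][90,150],f1["frame"][137,440],f1["frame"][137,412])
for n,P in(("round",[660,-17,208]),("oblong",[665,150,208])):
    Q=[]
    for f in(f1,f2):
        u=proj(f,[P])[0]
        for th in(228,):
            r,b=bar(f,(u[0]-75,u[1]-35,u[0]+75,u[1]+35),th); Q.append(r[0])
            W=cv2.minAreaRect(onz(f,b,208)[:,:2].astype(np.float32))
            print(n,th,np.round(r[0],1),np.round(r[1],1),"onz208",np.round(W[0],1),np.round(W[1],1),round(np.radians(W[2]),3))
    print(tri(f1,Q[0],f2,Q[1]))
E
```

```text
[587.57470704 -19.48004462 299.3273661 ] [-3.14127626e+00  1.20582071e-03  1.40577480e-04]
[237 240 240] [100 103 103] [206 219 219] [236 239 239] [193 197 198]
round 228 [469.5 136.2] [95.9 22.9] onz208 [660.1 -21.3] [61.4 13.6] 1.516
round 228 [325.5 137.5] [96.4 23.3] onz208 [660.1 -21.4] [59.9 13.9] 1.513
(array([660.15019468, -21.31322247, 206.91096047]), np.float64(0.13702488042503577))
oblong 228 [192.5 119.1] [97.6 23.8] onz208 [670.2 149.2] [61.  13.9] 1.535
oblong 228 [ 52.5 122.5] [23. 91.] onz208 [670.2 148.6] [60.9 13.8] 1.553
(array([670.33849661, 149.55701853, 205.93612197]), np.float64(0.012347105356476307))
```

step_arm(commands="36 1 0 0.057;72.5 1.8 0 0.057;72.5 1.8 20 0.057;72.5 1.8 60 0.057;72.5 1.8 95 0.057;72.5 1.8 120 0.057;72.5 1.8 136 0.057;72.5 1.8 136 0.057;72.5 1.8 136 0.057")

```text
time: 17.25
eef_pos: [661.1, -21.3, 164.4]
ee_rot: [3.14, -0.089, 0.002]
contact_force: [0.1, -0.4, 0.7]
gripper_width: 85.6
grip_force: 0.0
```

step_arm(commands="0 0 0 0;0 0 0 0;0 0 0 0;0 0 0 0;0 0 0 0", hand=1, grip_force=50)

```text
time: 17.88
eef_pos: [661.0, -21.4, 164.3]
ee_rot: [-3.14, 0.09, -0.003]
contact_force: [-1.1, 1.9, 5.9]
gripper_width: 59.6
grip_force: 52.1
```

```bash
python3 - <<'E'
from h import *
go(660.1,-21.3,163,-.057)
E
```

```text
go [-0.9 -0.1  1.3] roll -0.0 rows 3 | at [661.  -21.4 164.3] yaw -0.057 F [-1.1  1.9  5.9] w 59.6 t 17.88
```

step_arm(commands="0 0 -10 0;0 0 -20 0;0 0 -27 0;0 0 -27 0;-25 0 -27 0;-60 0 -28 0;-110 0 -30 0;-110 0 -30 0;-110 0 -30 0")

```text
time: 19.0
eef_pos: [551.1, -15.3, 193.5]
ee_rot: [3.14, -0.09, 0.001]
contact_force: [1.0, -0.8, -1.1]
gripper_width: 59.2
grip_force: 53.9
```

```bash
python3 - <<'E'
from h import *
go(365,-183,230,0)
E
```

```text
go [-176.2  178.1  -36.6] roll -0.057 rows 7 | at [551.1 -15.3 193.5] yaw -0.057 F [ 1.  -0.8 -1.1] w 59.2 t 19.0
```

step_arm(commands="-176 178 -37 -0.057;-176 178 -37 -0.057;-176 178 -37 -0.057;-176 178 -37 -0.057;-176 178 -37 -0.057;-176 178 -37 -0.057")

```text
time: 19.75
eef_pos: [365.6, -183.5, 230.4]
ee_rot: [3.141, -0.002, 0.001]
contact_force: [0.4, 0.2, -0.4]
gripper_width: 59.7
grip_force: 54.6
```

```bash
python3 - <<'E'
from h import *
f=grab("wrist","w9.png"); u=proj(f,[[468,-182.8,76]])[0].astype(int);print(u)
for th in(140,160): rim(f,(u[0]-110,max(0,u[1]-110),u[0]+110,u[1]+95),th)
go(468.9,-182.8,110,0);go(468.9,-182.8,88,0)
E
```

```text
[320  97]
rim area 3723 rect [ 453.9 -181.6] [110.6 114.6] ang 1.57 circ [ 446.7 -180.4] 64.6
rim area 2750 rect [ 453.9 -181.6] [110.5 114.6] ang 1.57 circ [ 446.8 -180.8] 64.4
go [ 1.030e+02 -1.000e-01  1.203e+02] roll -0.0 rows 5 | at [ 365.8 -182.9  230.2] yaw -0.0 F [-0.4  0.2 -1.9] w 59.5 t 19.8
go [ 1.030e+02 -1.000e-01  1.423e+02] roll -0.0 rows 5 | at [ 365.8 -182.9  230.2] yaw -0.0 F [-0.4  0.2 -1.9] w 59.5 t 19.8
```

View pics/w9.png

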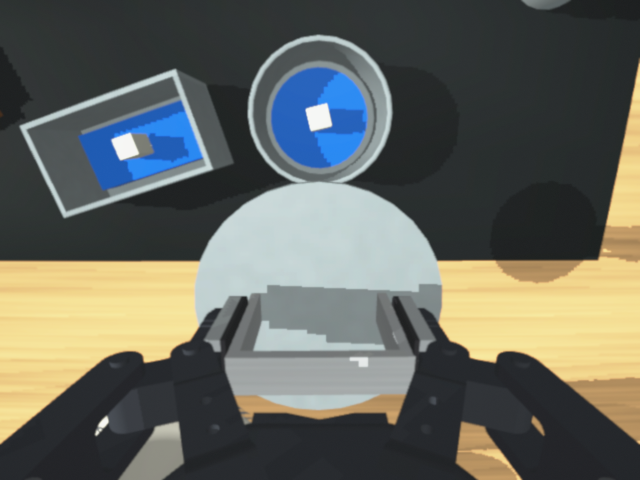

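The rim centre is at (320,109), where I expected (320,97), so the case seems to have shifted or been bumped. I'll fit circles to measure it.

```bash
cat >> h.py <<'E'
def circfit(P):
    A=np.c_[2*P[:,:2],np.ones(len(P))];s=np.linalg.lstsq(A,(P[:,:2]**2).sum(1),rcond=None)[0]
    return s[:2],np.sqrt(s[2]+s[:2]@s[:2])
def rimcirc(f,box,z=76,thr=150):
    g=cv2.cvtColor(f["frame"],cv2.COLOR_RGB2GRAY)
    b=blobs(g>thr,box,40)[0]
    c=cv2.convexHull(np.vstack(cv2.findContours(b[3].astype(np.uint8),0,1)[0])).reshape(-1,2)
    x0,y0,x1,y1=box;c=c[(c[:,1]<y1-3)&(c[:,1]>y0+1)]
    return circfit(onz(f,c,z))
E
python3 - <<'E'
from h import *
f=grab("wrist");print("rim",rimcirc(f,(235,25,405,175)))
lug(f,(290,90,350,145),62)
s=grab("scene");t=grab("top")
a=blobs(masks(f)["white"],(290,90,350,145))[0][1]
for q,n in((s,(180,230,230,280)),(t,(400,252,448,298))):
    for b in blobs(masks(q)["white"],n,5)[:2]: print(b[0],b[1],tri(f,a,q,b[1]))
# cover outline held
g=cv2.cvtColor(f["frame"],cv2.COLOR_RGB2GRAY);b=blobs(g>150,(185,186,450,280))[0]
c=cv2.convexHull(np.vstack(cv2.findContours(b[3].astype(np.uint8),0,1)[0])).reshape(-1,2);c=c[(c[:,1]<275)&(c[:,1]>188)]
o=manip.get_obs()["eef_pos"];print("cover",circfit(onz(f,c,o[2]-12.3+5)),o)
E
```

```text
rim (array([ 455.8609695 , -181.62505367]), np.float64(55.200967715862035))
lug px [319.4 117. ] 533 rect [ 454.6 -180.8] [18.2 18.4] ang 0.235
36 [204.66666667 247.38888889] (array([ 454.58369296, -180.49155971,   62.27644654]), np.float64(0.6328017848038126))
7 [195.42857143 277.71428571] (array([ 468.82767988, -207.6589581 ,  -60.30052031]), np.float64(55.998879263891986))
64 [442.8125  293.71875] (array([ 420.09299905, -177.25027466,  378.05033888]), np.float64(34.84935014871519))
21 [424.19047619 277.85714286] (array([ 455.16944301, -180.77275458,   50.70784057]), np.float64(0.24448844980418988))
cover (array([ 354.15206305, -180.07573935]), np.float64(65.20427443047492)) [ 365.66354873 -182.19757689  230.03604146]
```

The round case was knocked about 12 mm and is now at (455.8,-181.6). Its module moved with it.

step_arm(commands="45 0 60 0;91 -1 100 0;91 -1 112 0;91 -1 115 0;91 -1 115 0;91 -1 115 0")

```text
time: 20.7
eef_pos: [455.8, -182.0, 116.3]
ee_rot: [3.141, -0.0, 0.002]
contact_force: [-0.2, -0.5, -0.8]
gripper_width: 59.4
grip_force: 54.7
```

```bash
python3 - <<'E'
from h import *
go(456.5,-181.6,88,0)
s=grab("scene");c=s["frame"][190:310,130:290,::-1];cv2.imwrite("pics/s1.png",cv2.resize(c,None,fx=4,fy=4,interpolation=cv2.INTER_CUBIC))
f=grab("wrist","w10.png")
E
```

```text
go [ 0.6 -0.4 28.3] roll -0.0 rows 3 | at [ 455.8 -182.   116.3] yaw -0.0 F [-0.2 -0.5 -0.8] w 59.4 t 20.7
```

View pics/w10.png

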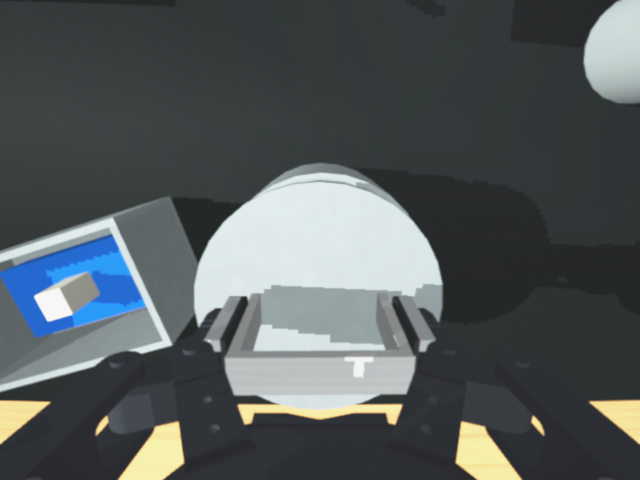

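The cover is over the case, and the rim's far edge shows symmetrically at (322,172). I'll descend gently.

step_arm(commands="0.5 0 5 0;0.5 0 10 0;0.5 0 14 0;0.5 0 18 0;0.5 0 21 0;0.5 0 21 0")

```text
time: 21.55
eef_pos: [456.2, -181.8, 94.1]
ee_rot: [-3.141, 0.0, 0.001]
contact_force: [0.0, -0.1, -1.1]
gripper_width: 59.3
grip_force: 54.7
```

step_arm(commands="0 0 3 0;0 0 5 0;0 0 7 0;0 0 8 0;0 0 8 0")

```text
time: 22.18
eef_pos: [456.8, -181.9, 87.2]
ee_rot: [3.141, 0.0, 0.002]
contact_force: [-2.7, 4.8, 21.5]
gripper_width: 59.7
grip_force: 56.0
```

step_arm(commands="0 0 -1 0;0 0 -1 0;0 0 -1 0;0 0 -1 0", hand=-1)

```text
time: 22.68
eef_pos: [456.2, -181.8, 87.2]
ee_rot: [-3.141, 0.0, 0.0]
contact_force: [0.2, -0.1, -0.2]
gripper_width: 85.6
grip_force: 0.0
```

step_arm(commands="0 0 -20 0;0 0 -60 0;-20 0 -110 0;-60 0 -160 0;-80 0 -190 0;-80 0 -190 0")

```text
time: 23.42
eef_pos: [376.1, -182.3, 279.3]
ee_rot: [3.139, -0.002, 0.005]
contact_force: [1.0, 0.3, -0.6]
gripper_width: 85.2
grip_force: 0.0
```

```bash
python3 - <<'E'
from h import *
f=grab("wrist","w11.png");s=grab("scene")
print(proj(f,[[455.8,-181.6,131],[455.8,-181.6,81]]).round(0).tolist())
u=proj(f,[[455.8,-181.6,131]])[0]
r,b=bar(f,(u[0]-80,u[1]-35,u[0]+80,u[1]+35),225);W=cv2.minAreaRect(onz(f,b,131)[:,:2].astype(np.float32));print(r,W)
v=proj(f,[[455.8,-181.6,81]])[0].astype(int)
print(rimcirc(f,(v[0]-110,v[1]-110,v[0]+110,v[1]+110),81,120))
go(590,100,300,0)
E
```

```text
[[321.0, 129.0], [320.0, 130.0]]
((319.0, 128.5), (17.0, 78.0), 90.0) ((455.86273193359375, -180.31982421875), (59.88180923461914, 12.443593978881836), 89.9512710571289)
(array([ 455.90809471, -179.85517015]), np.float64(56.00872388895409))
go [ 213.5 -282.   -22.9] roll -0.001 rows 8 | at [ 376.4 -181.9  277.1] yaw -0.001 F [ 0.1 -0.8 -1.8] w 85.5 t 23.52
```

View pics/w11.png

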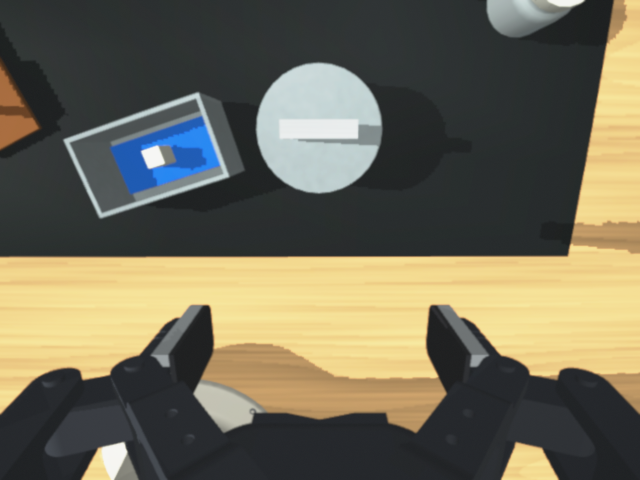

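The round cover is seated, concentric and level at (319,128). Next is the oblong cover.

step_arm(commands="100 -200 -25 0;100 -200 -25 0;100 -200 -25 0;100 -200 -25 0;215 -330 -25 0;215 -330 -25 0;215 -330 -25 0;215 -330 -25 0;215 -330 -25 0")

```text
time: 24.65
eef_pos: [590.9, 148.2, 300.7]
ee_rot: [3.141, 0.001, -0.004]
contact_force: [-0.4, -0.0, 0.1]
gripper_width: 85.3
grip_force: 0.0
```

```bash
python3 - <<'E'
from h import *
f=grab("wrist","w12.png")
u=proj(f,[[670.3,149.4,207]])[0];print(u)
for th in(222,230):
    r,b=bar(f,(u[0]-75,u[1]-35,u[0]+75,u[1]+35),th);W=cv2.minAreaRect(onz(f,b,207)[:,:2].astype(np.float32));print(r,W,np.radians(W[2])-np.pi/2)
# plate outline yaw, z=157
g=cv2.cvtColor(f["frame"],cv2.COLOR_RGB2GRAY)
b=blobs(g>150,(int(u[0])-120,int(u[1])-75,int(u[0])+140,int(u[1])+90))[0]
P=onz(f,cv2.findContours(b[3].astype(np.uint8),0,1)[0][0].reshape(-1,2),157)[:,:2].astype(np.float32);r=cv2.minAreaRect(P);print("plate",r)
go(670.3,149.3,300,-.04);go(670.3,149.3,163,-.04)
E
```

```text
[320.63338912 125.51417068]
((321.51690673828125, 125.50084686279297), (98.1782455444336, 23.901325225830078), 2.9108378887176514) ((670.3027954101562, 148.82366943359375), (61.095359802246094, 14.140408515930176), 87.23661804199219) -0.048230113657443896
((321.51190185546875, 125.782470703125), (96.3113784790039, 22.82062339782715), 3.1221303939819336) ((670.1397094726562, 148.82577514648438), (59.9208984375, 13.507109642028809), 87.03334045410156) -0.051777976861647534
plate ((677.3383178710938, 147.27389526367188), (136.03744506835938, 92.6498031616211), 86.49459838867188)
go [79.5 -1.6  1. ] roll 0.04 rows 4 | at [590.8 147.7 301.2] yaw -0.0 F [ 0.4 -0.2  0.3] w 85.1 t 24.7
go [ 79.8  -1.6 138. ] roll 0.04 rows 5 | at [590.8 147.7 301.2] yaw -0.0 F [ 0.4 -0.2  0.3] w 85.1 t 24.7
```

step_arm(commands="40 -1 0 0.053;79 -1 0 0.053;79 -1 20 0.053;79 -1 60 0.053;79 -1 95 0.053;79 -1 122 0.053;79 -1 138 0.053;79 -1 138 0.053;79 -1 138 0.053")

```text
time: 25.82
eef_pos: [670.9, 149.0, 165.5]
ee_rot: [-3.14, 0.084, -0.003]
contact_force: [-0.6, 0.2, 0.0]
gripper_width: 85.7
grip_force: 0.0
```

step_arm(commands="0 0 0 0;0 0 0 0;0 0 0 0;0 0 0 0;0 0 0 0", hand=1, grip_force=50)

```text
time: 26.45
eef_pos: [670.8, 149.3, 165.4]
ee_rot: [-3.14, 0.083, -0.002]
contact_force: [-1.2, -0.2, 6.9]
gripper_width: 59.7
grip_force: 51.7
```

step_arm(commands="0 0 -10 0;0 0 -20 0;0 0 -27 0;0 0 -27 0;-25 0 -27 0;-60 0 -28 0;-120 0 -30 0;-120 0 -30 0;-120 0 -30 0")

```text
time: 27.58
eef_pos: [550.9, 155.6, 194.6]
ee_rot: [-3.14, 0.083, -0.001]
contact_force: [0.8, 1.0, -1.2]
gripper_width: 59.4
grip_force: 53.9
```

```bash
python3 - <<'E'
from h import *
go(370,40,240,0.294); go(380,-17,240,0.294)
E
```

```text
go [-174.5  125.   -45.6] roll -0.347 rows 6 | at [550.9 155.6 194.6] yaw -0.053 F [ 0.8  1.  -1.2] w 59.4 t 27.57
go [-161.5  181.4  -45.6] roll -0.347 rows 6 | at [550.9 155.6 194.6] yaw -0.053 F [ 0.8  1.  -1.2] w 59.4 t 27.57
```

step_arm(commands="-162 181 -36 -0.347;-162 181 -36 -0.347;-162 181 -36 -0.347;-162 181 -36 -0.347;-162 181 -36 -0.347;-162 181 -36 -0.347;-162 181 -36 -0.347")

```text
time: 28.45
eef_pos: [380.3, -16.3, 230.2]
ee_rot: [-3.108, -0.461, -0.001]
contact_force: [0.6, 0.5, -1.3]
gripper_width: 59.3
grip_force: 54.4
```

```bash
python3 - <<'E'
from h import *
f=grab("wrist","w13.png"); u=proj(f,[[432.7,-19.3,76],[432.7,-19.3,62]]);print(u.round(0))
go(380,-35,230,.294)
g=cv2.cvtColor(f["frame"],cv2.COLOR_RGB2GRAY)
E
```

```text
[[344. 169.]
 [343. 167.]]
go [-5.5 18.   0.1] roll 0.001 rows 3 | at [380.  -16.2 230.1] yaw 0.295 F [-0.7 -0.6 -2. ] w 59.9 t 28.5
```

View pics/w13.png

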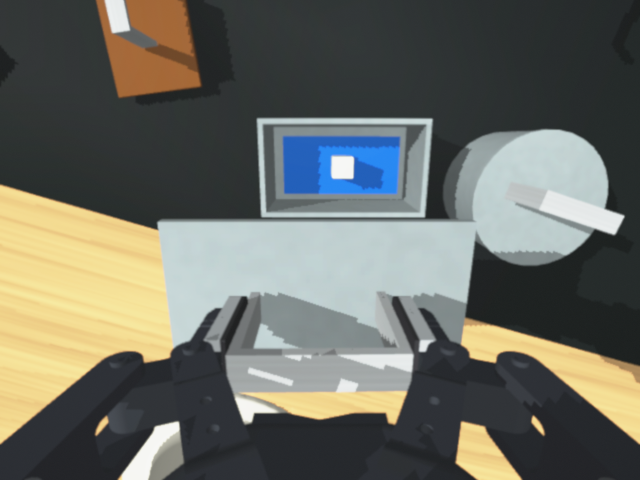

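The oblong case's rim is in full view, with corners near (258,119), (432,119), (426,216) and (261,216). The cover's far edge runs from (159,220) to (475,220).

```bash
python3 - <<'E'
from h import *
f=grab("wrist");o=manip.get_obs()
for th in(130,145,160):
    try: rim(f,(245,108,445,218),th)
    except Exception as e: print(e)
P=onz(f,[[258,119],[432,119],[426,216],[261,216]],76)[:,:2];print("corners",P.round(1).tolist(),P.mean(0).round(1))
x=P[0]+P[1]-P[2]-P[3];print("yaw",np.arctan2(x[1],x[0]))
g=cv2.cvtColor(f["frame"],cv2.COLOR_RGB2GRAY)
E=[]
for c in range(180,460,8):
    col=g[:,c].astype(int); r=[k for k in range(217,232) if col[k:k+4].min()>150]
    if r: E.append((c,r[0]))
Q=onz(f,E,o["eef_pos"][2]-13.4+5)[:,:2]
l=np.polyfit(Q[:,1],Q[:,0],1);print("cover edge yaw",-np.arctan(l[0]),len(E),E[0],E[-1])
for row in(230,250,270):
    w=np.where(g[row,130:500]>150)[0]+130; print(row,w.min(),w.max(),onz(f,[[w.min(),row],[w.max(),row]],o["eef_pos"][2]-8.4)[:,:2].round(1).tolist())
M=R.from_rotvec(o["ee_rot"]).as_matrix()
print("edge in tool x",((Q-np.array(o["eef_pos"])[:2])@M[:2,0]).mean(),"rim mean tool",(P.mean(0)-np.array(o["eef_pos"])[:2])@M[:2,:2])
go(P.mean(0)[0],P.mean(0)[1],115,.294)
E
```

```text
rim area 4308 rect [432.4 -18.8] [ 77.3 136.1] ang 0.297 circ [432.4 -18.7] 77.7
rim area 3816 rect [432.4 -18.9] [ 77.3 135.7] ang 0.296 circ [432.2 -19. ] 77.5
rim area 2635 rect [432.3 -18.8] [ 77.2 135.4] ang 0.295 circ [432.1 -19.1] 77.3
corners [[449.0, 56.3], [488.4, -72.5], [415.5, -96.0], [375.6, 35.0]] [432.2 -19.3]
yaw 0.29766880176503036
cover edge yaw 0.2948349541614792 35 (180, 221) (452, 222)
230 130 499 [[389.3, 73.3], [435.4, -78.0]]
250 130 499 [[380.4, 71.9], [427.2, -81.8]]
270 130 470 [[371.1, 70.5], [414.9, -73.3]]
edge in tool x 38.98317657642632 rim mean tool [49.14926407 18.23845788]
go [ 49.2  18.3 115.1] roll 0.001 rows 5 | at [379.8 -16.1 230.1] yaw 0.295 F [ 0.3 -0.6 -0.9] w 59.6 t 28.55
```

step_arm(commands="25 9 40 0;49.6 18 80 0;49.6 18 105 0;49.6 18 115 0;49.6 18 120 0;49.6 18 125 0;49.6 18 130 0;49.6 18 135 0;49.6 18 136 0;49.6 18 136 0")

```text
time: 29.8
eef_pos: [431.8, -19.5, 94.3]
ee_rot: [-3.108, -0.46, 0.0]
contact_force: [0.4, -0.4, -1.6]
gripper_width: 59.9
grip_force: 54.4
```

step_arm(commands="0 0 2 0;0 0 4 0;0 0 6 0;0 0 7 0;0 0 7 0")

```text
time: 30.42
eef_pos: [431.8, -19.0, 87.9]
ee_rot: [-3.107, -0.46, -0.001]
contact_force: [-4.7, 9.6, 22.7]
gripper_width: 59.2
grip_force: 54.1
```

step_arm(commands="0 0 -1 0;0 0 -1 0;0 0 -1 0;0 0 -1 0", hand=-1)

```text
time: 30.92
eef_pos: [431.8, -19.5, 88.2]
ee_rot: [-3.108, -0.46, 0.0]
contact_force: [0.5, 0.1, 1.3]
gripper_width: 85.4
grip_force: 0.0
```

step_arm(commands="0 0 -20 0;0 0 -60 0;-10 20 -110 0;-20 60 -160 0;-30 80 -190 0;-30 80 -190 0;-30 80 -190 0")

```text
time: 31.8
eef_pos: [425.8, -104.4, 277.7]
ee_rot: [-3.107, -0.459, 0.001]
contact_force: [-0.4, 0.7, -0.0]
gripper_width: 85.4
grip_force: 0.0
```

```bash
python3 - <<'E'
from h import *
go(0,0,0)
f=grab("wrist","w14.png");s=grab("scene","s14.png")
g=cv2.cvtColor(f["frame"],cv2.COLOR_RGB2GRAY)
for C in([432.4,-18.9],[455.9,-180.5]):
    v=proj(f,[[*C,81]])[0].astype(int)
    b=blobs(g>150,(max(0,v[0]-130),max(0,v[1]-110),v[0]+110,v[1]+110))[0]
    P=onz(f,cv2.findContours(b[3].astype(np.uint8),0,1)[0][0].reshape(-1,2),81)[:,:2].astype(np.float32);print(v,cv2.minAreaRect(P),cv2.minEnclosingCircle(P))
E
```

```text
go [-377.3 -223.   278.1] roll 0 rows 11 | at [ 425.8 -104.4  277.7] yaw 0.293 F [-0.4  0.7 -0. ] w 85.4 t 31.8
[235 184] ((432.24298095703125, -17.991561889648438), (78.35487365722656, 137.35243225097656), 16.812162399291992) ((432.3434143066406, -18.10663604736328), 78.47725677490234)
[407 210] ((456.33526611328125, -179.17837524414062), (110.11354064941406, 111.03836822509766), 17.052465438842773) ((457.9232482910156, -176.67588806152344), 58.853084564208984)
```

View pics/w14.png

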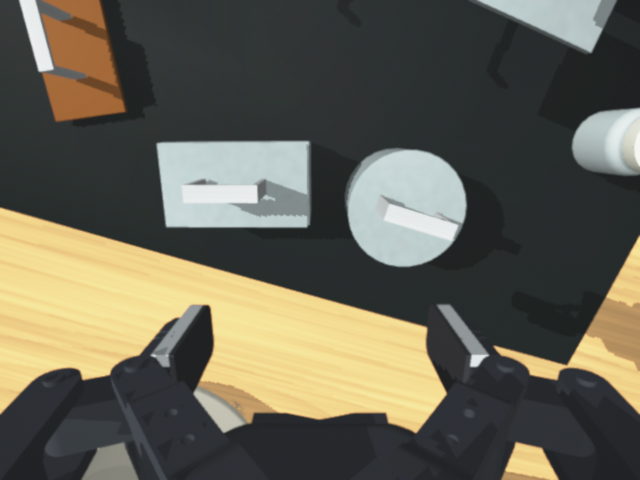

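Both covers are seated: the oblong at (235,184) measures 78x137 mm at rim height, and the round is at (407,210). The square cover still hangs on its hook and the gripper is clear, so I'm handing in.

```bash
python3 -c "
from bench import manip
print(manip.close_job())"
```

```text
the job is handed in; nothing more can be done
None
```

I handed the job in with the round and oblong cases each holding its module and its cover looking fully seated in the last images; the square case was not on the bench, so its cover stays on its hook, and the hand-in returned no verdict.

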